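# Swing the loaded core turntable round by its sprung push leaf

### The arm

A 6-joint arm with a two-finger parallel gripper is mounted at the origin on the work surface. World frame = base frame: x ahead of the robot, y to its left, z up, the work surface at z = 0. Lengths are in mm, angles in rad, forces in N, time in s.
With the tool pointing down it reaches from about 350 to 850 mm from the base axis. Payload 8.1 kg.
Tool frame: the origin (TCP) lies midway between the tips of the shut fingers; the grasp point (between the pads) lies 19 mm behind it; z points along the fingers, y is the line along which they close (so a half turn about z gives the same grasp; the last joint's range is limited). The gripper opens to 85 mm and grips with 20 to 120 N. Pads are 22 mm wide; open, the fingers measure 114 mm over their backs; the gripper's body (76 mm by 85 mm) begins 54 mm behind the grasp point. The pads swing forward as they close: fully open they stand 13 mm farther back than shut.
Start: joints at [-1.339, 0.13, 1.488, -0, 1.523, -0.085], TCP at [186.937, -570.14, 231.292] pointing down, gripper open.
Joint ranges: [-2.96, 2.96], [-0.89, 2.26], [0.02, 2.5], [-1.34, 4.48], [0, 2.73], [-2.66, 2.66]. Speed limits (rad/s): [2.39, 2.39, 2.79, 3.14, 3.14, 3.14].

### API

Orientations are given as a rotation vector (axis times angle).
In Python, from cell import arm gives the robot as it stands.
- The arm moves only by the tool arm_command, never from a script. Its argument "moves" is a list of rows, each an object with "delta_pos": the shift along the tool's x, y, z scaled (see below), a list of three; "delta_rot": the turn, a rotation vector about the tool's x, y, z scaled (see below), a list of three; "gripper": the opening, from -1 (shut) to 1 (fully open). A call has 1 to 10 rows; each row shifts and turns the commanded pose from where the row before left it, along the tool's axes as they then stand; what a row does not reach is not made up. The controller multiplies each number of a shift by 0.03 m and each number of a turn by pi/4 rad. A row lasts 1/10 s, in which the tool goes at most 50 mm and 8.59 degrees, less where a joint would pass 70% of its speed; a pose out of reach is approached as far as the arm can. A call with a number of a shift or a turn outside -1 to 1 is refused whole. A call with a gripper value outside its range is refused whole. The fingers move at their own pace and stop on an object; "grip_force" is the grip in N (left out, the last holds). Time passes only in rows, so rows that do not move let the fingers close. It gives the time, the measured TCP pose, the force, the opening and the grip force at its end, in the units of the state.
- arm.observe(): the state, without advancing time (a new reading comes with each control period).
- arm.get_image(name): name is "scene" or "top" or "wrist"; returns a dict with "frame" (480x640x3 uint8, red, green, blue), "camera_matrix" (3x3 intrinsics, pixels), "rvec" (rotation vector, rad) and "tvec" (3), from world to camera coordinates, as OpenCV has them; the wrist camera has in their place "tool_from_camera" (4x4, takes a point from camera to tool coordinates, whose origin is the TCP and whose axes are the flange's). Camera axes: x right, y down, z forward; pixel columns grow to the right and rows downward; lengths in mm; the calibration is good to about 2 mm. A picture is of the moment at which its call begins: read the wrist's pose just before it. There is no depth.
- arm.close_job(): hands the job in; it is judged then, once.
Trained networks look in a picture, given as the dict that the camera call returned (one of the last four; its "shot" number tells which), for a name from the list of things; names that differ only in an ending like _2 or _b are one class to them, and where a whole thing is asked for, a point or a joint stands for the part that bears it (a point fixed in the world has none). Each returns a list of dicts, best first, with "confidence" (0 to 1); they miss things now and then, are a little off and sometimes report something else, mostly with a low value. They report only what shows in the picture. A call takes as long as a camera call.
- arm.recognise(picture, thing): "location" ([x, y, z] in mm, in the coordinates of the camera as it stood for that picture, good to about 4 mm: the middle of the surface that is visible of it).
- arm.silhouettes(picture, thing): "region" (480x640 bool, what is visible of it).
- arm.place_of(picture, thing): "location" ([x, y, z] in mm, in the coordinates of the camera as it stood for that picture, good to about 4 mm: a listed point, or the origin of a listed thing).
The state is a dict: "time_s": time; "joint_positions": joint angles; "qd": joint speeds; "tau": joint torques, N m; "tcp_pos": TCP position; "orientation": TCP orientation; "wrist_force": force on the tool from outside, world axes, zero at the start; "moment": the same for the moment, N m; "gripper_width": finger opening in mm; "grasp_force": force on a finger pad.
Only numpy, scipy, OpenCV 4.12 (cv2) and the standard library are available. Lean on these libraries where they do the work, as an engineer would, in place of code of your own. Each camera call takes 0.05 s, during which the arm holds its last target. There are 200 camera calls.

### The job

With the closed fingertips on the sprung push leaf, follow the curved rim of the heavy core turntable and swing it counter-clockwise (seen from above), keeping the leaf pressed in between 15 and 55 mm (about 1.2 to 4.4 N) without a break from before the brass pointer reaches the single pin until it has passed the pair of pins. Then let go and leave the turntable at rest with its pointer at the square post, the leaf free. Never press the leaf further than 55 mm, never let the turntable run on to its rubber stop, and leave the hammer, lens and loose core stub alone.

Things in the scene. Friction and masses are not known exactly. Their poses are not given: they have to be found in the camera images.
- base: Fixed grey foot ring of the turntable, 390 mm across, 20 mm high; origin at the centre of its underside on the table, z up. Its x axis is the direction of the turntable's own x axis when turntable reads 0. Pins and post stand on its rim, tops 56 mm above the table; after the post comes a black rubber stop block, top 50 mm above the table, where travel ends (joint value 3.5).
- hub (a point): Point on the turning axis, level with the disc's top face, 47 mm above the table.
- pin (a point): Top of the single round pin, 8 mm thick; the pointer stands at it at turntable joint value 0.35 rad.
- pins (a point): Top of the pair of round pins, one behind the other radially, 8 mm thick; the pointer stands at them at 1.80 rad.
- post (a point): Top of the square steel post, 20 x 14 mm; the pointer stands at it at 3.00 rad, where the turntable shall rest.
- turntable (a joint): Angle, rad, of the heavy steel disc about the vertical axis through the hub, growing counter-clockwise from above; starts at rest between 0 and 0.15. Moment of inertia of all that turns nominally 0.18 kg m2 (varies by 25 %), viscous drag 0.14 N m s/rad, dry friction 0.04 N m. Nothing else drives or holds it: it coasts on when let go.
- pointer (a point): Outer end of the brass pointer, 10 mm wide, flat on the disc's rim straight across from the leaf (along the disc's -x). The disc is 310 mm across, its top 47 mm above the table; on it, on the side away from the leaf, a grey core tray with core pieces is fixed, none higher than 90 mm above the table.
- leaf (a joint): How far the push leaf is pressed in, m: 0 free, at most 0.075. Spring of 80 N/m, so 15 mm is 1.2 N and 55 mm is 4.4 N; hardly damped; leaf mass 0.12 kg. It slides in the turntable's own +y direction (tangentially, counter-clockwise) on a line 125 mm from the turning axis, on the turntable's +x side.
- leaf_face (a point): Centre of the push face of the leaf, an upright slippery white nylon plate 42 mm wide (radially), 44 mm tall (56 to 100 mm above the table), 8 mm thick, on four guide rods running to an aluminium block behind it. In the turntable's frame it lies at x = 125 mm, y = -65 mm + leaf travel; it is pushed towards +y. More than 100 mm free in front of it.
- hammer: Bystander: loose steel geologist's hammer with black rubber grip, 280 mm long, lying flat; leave it alone. Origin under its middle.
- lens: Bystander: loose squat brass hand lens, 48 mm across, 36 mm high; leave it alone. Origin under its centre.
- stub: Bystander: loose granite core stub standing upright, 48 mm across, 70 mm high; leave it alone. Origin under its centre.

How it is judged:
By the outcome, as a careful person would: the job done as asked, in the order asked, and still so for the second after the job is handed in, with the robot touching nothing.
It also fails if it takes over 38 s, if anything falls off the work surface, if the arm or the gripper's body presses on something with over 40 N, if the wrist force passes 120 N, or if a joint passes its speed limit or range.

## Working session

There is one attempt and no reset: what is moved stays moved. The work goes in short steps, Python scripts to look and compute and a tool call to move; the robot and the scene stay as the last step left them, time stands still between calls to the robot, and variables do not carry over. Pictures are saved under pics/ and viewed, at most 10 in all, crops included, and the job is handed in when it is done.

Besides the shell and the picture viewer there is one more tool, called after "Request:" as name(argument=value, ...), one argument or row to a line, values as JSON. arm_command: Moves the arm, as the interface text tells. Shifts and turns lie within -1 to 1; 1 stands for 0.03 m of shift or pi/4 rad of turn. Its arguments: {"type":"object","properties":{"moves":{"type":"array","items":{"type":"object","properties":{"delta_pos":{"type":"array","items":{"type":"number","minimum":-1,"maximum":1}},"delta_rot":{"type":"array","items":{"type":"number","minimum":-1,"maximum":1}},"gripper":{"type":"number"}}}},"grip_force":{"type":"number"}},"required":["moves"]}

```bash
mkdir -p pics; cat > h.py <<'E'
from cell import arm
import numpy as np, cv2
def toworld(p,loc):
    R,_=cv2.Rodrigues(np.array(p["rvec"],float)); return R.T@(np.array(loc,float)-np.array(p["tvec"],float).ravel())
def find(p,n,f="place_of"):
    r=getattr(arm,f)(p,n)
    return [(np.round(toworld(p,d["location"]),1),round(d["confidence"],2)) for d in r[:2]]
E
python3 - <<'E'
from h import *
s=arm.observe(); print(s["time_s"],s["tcp_pos"],s["orientation"],s["gripper_width"])
for c in ("top","scene"):
    p=arm.get_image(c); cv2.imwrite(f"pics/{c}0.png",p["frame"][:,:,::-1])
    for n in ["base","hub","pin","pins","post","pointer","leaf_face","hammer","lens","stub"]:
        print(c,n,find(p,n))
E
```

```text
0.0 [ 186.81215584 -569.58850494  230.23773369] [-3.10042157e+00 -4.95304451e-01  2.12649380e-04] 85.13113039086427
top base [(array([603.8, -80.9,  -1.3]), 0.87), (array([669.4,  48.9,  76.4]), 0.49)]
top hub [(array([607.1, -76.4,  47. ]), 0.89), (array([784.5, -41.9,  53. ]), 0.25)]
top pin [(array([ 662.8, -252.8,   54.2]), 0.76)]
top pins [(array([780. , -43.3,  54.6]), 0.69), (array([ 6.049e+02, -7.770e+01,  2.000e-01]), 0.67)]
top post [(array([639.3,  99.5,  53.2]), 0.71)]
top pointer [(array([ 607.4, -242.9,   47.6]), 0.71)]
top leaf_face [(array([669.8,  49.1,  77.2]), 0.76)]
top hammer [(array([ 549.5, -446. ,   -0.9]), 0.85)]
top lens [(array([491.1, 433.8,  -1.2]), 0.71)]
top stub [(array([6.982e+02, 3.844e+02, 1.000e-01]), 0.8)]
scene base [(array([ 6.054e+02, -7.750e+01, -4.000e-01]), 0.69)]
scene hub [(array([608.6, -76.8,  48.9]), 0.8), (array([ 545.7, -441. ,   -1.1]), 0.72)]
scene pin [(array([ 662.5, -250.8,   51.4]), 0.71), (array([489.3, 428. ,   1.4]), 0.34)]
scene pins [(array([781.3, -37.8,  54.6]), 0.58)]
scene post [(array([637.3, 100.8,  54.3]), 0.68), (array([668.1,  45.2,  79.6]), 0.63)]
scene pointer [(array([ 607.5, -246.6,   54.8]), 0.6)]
scene leaf_face [(array([670.8,  46.5,  79.8]), 0.65)]
scene hammer [(array([ 5.451e+02, -4.438e+02, -2.000e-01]), 0.82)]
scene lens [(array([493.6, 428.6,  -1.5]), 0.94)]
scene stub [(array([690.5, 386.8,  -1.9]), 0.59)]
```

View pics/top0.png

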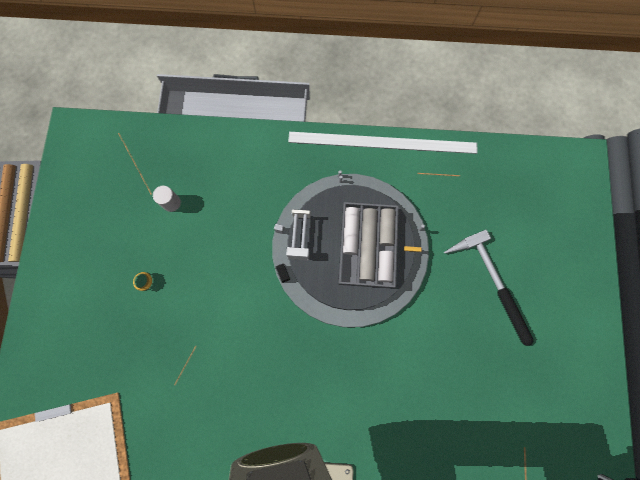

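View pics/scene0.png

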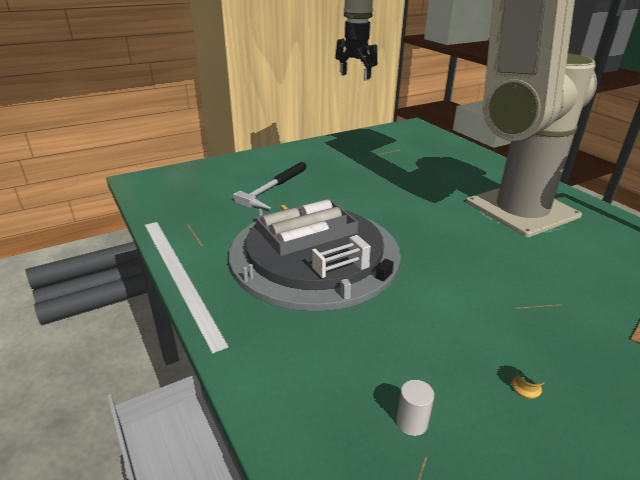

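The top view shows the base centred near pixel (350,250), with the leaf at (298,235), the pointer at (413,249), the post at (278,227) and the stop at (282,272). The single pin is at about (423,229) and the pair at (343,177). The hammer, lens and stub lie well outside the ring. The network values agree with this geometry, so I'll start moving.

Request:
arm_command(
  moves=[
    {"delta_pos":[1,-0.61,0],"gripper":-1},
    {"delta_pos":[1,-0.61,0],"gripper":-1},
    {"delta_pos":[1,-0.61,0],"gripper":-1},
    {"delta_pos":[1,-0.61,0],"gripper":-1},
    {"delta_pos":[1,-0.61,0],"gripper":-1},
    {"delta_pos":[1,-0.61,0],"gripper":-1},
    {"delta_pos":[1,-0.61,0],"gripper":-1},
    {"delta_pos":[1,-0.61,0],"gripper":-1},
    {"delta_pos":[1,-0.61,0],"gripper":-1},
    {"delta_pos":[1,-0.61,0],"gripper":-1},
  ],
)

```text
$.moves[0]: bad value
```

Request:
arm_command(
  moves=[
    {"delta_pos":[1,-0.61,0],"gripper":-1},
    {"delta_pos":[1,-0.61,0],"gripper":-1},
    {"delta_pos":[1,-0.61,0],"gripper":-1},
    {"delta_pos":[1,-0.61,0],"gripper":-1},
    {"delta_pos":[1,-0.61,0],"gripper":-1},
    {"delta_pos":[1,-0.61,0],"gripper":-1},
    {"delta_pos":[1,-0.61,0],"gripper":-1},
    {"delta_pos":[1,-0.61,0],"gripper":-1},
    {"delta_pos":[1,-0.61,0],"gripper":-1},
    {"delta_pos":[1,-0.61,0],"gripper":-1},
  ],
)

```text
$.moves[0]: bad value
```

Request:
arm_command(
  moves=[
    {"delta_pos":[1,-0.61,0],"gripper":-1},
    {"delta_pos":[1,-0.61,0],"gripper":-1},
    {"delta_pos":[1,-0.61,0],"gripper":-1},
    {"delta_rot":[0,0,0.19],"gripper":-1},
    {"delta_rot":[0,0,0.19],"gripper":-1},
    {"gripper":-1},
  ],
)

```text
$.moves[0]: bad value
```

Request:
arm_command(
  moves=[
    {"delta_pos":[1,-0.61,0],"delta_rot":[0,0,0],"gripper":-1},
    {"delta_pos":[1,-0.61,0],"delta_rot":[0,0,0],"gripper":-1},
    {"delta_pos":[1,-0.61,0],"delta_rot":[0,0,0],"gripper":-1},
    {"delta_pos":[1,-0.61,0],"delta_rot":[0,0,0],"gripper":-1},
    {"delta_pos":[1,-0.61,0],"delta_rot":[0,0,0],"gripper":-1},
    {"delta_pos":[1,-0.61,0],"delta_rot":[0,0,0],"gripper":-1},
    {"delta_pos":[1,-0.61,0],"delta_rot":[0,0,0],"gripper":-1},
    {"delta_pos":[1,-0.61,0],"delta_rot":[0,0,0],"gripper":-1},
    {"delta_pos":[1,-0.61,0],"delta_rot":[0,0,0],"gripper":-1},
    {"delta_pos":[1,-0.61,0],"delta_rot":[0,0,0],"gripper":-1},
  ],
)

```text
time_s: 2.1
tcp_pos: [415.8, -301.6, 231.5]
orientation: [3.102, 0.495, 0.0]
wrist_force: [0.6, 0.6, 0.9]
gripper_width: 0.4
grasp_force: 0.0
```

Request:
arm_command(
  moves=[
    {"delta_pos":[1,-0.61,0],"delta_rot":[0,0,0],"gripper":-1},
    {"delta_pos":[1,-0.61,0],"delta_rot":[0,0,0],"gripper":-1},
    {"delta_pos":[1,-0.61,0],"delta_rot":[0,0,0],"gripper":-1},
    {"delta_pos":[1,-0.61,0],"delta_rot":[0,0,0],"gripper":-1},
    {"delta_pos":[1,-0.61,0],"delta_rot":[0,0,0],"gripper":-1},
    {"delta_pos":[1,-0.61,0],"delta_rot":[0,0,0],"gripper":-1},
    {"delta_pos":[1,-0.61,0],"delta_rot":[0,0,0],"gripper":-1},
    {"delta_pos":[1,-0.61,0],"delta_rot":[0,0,0],"gripper":-1},
    {"delta_pos":[1,-0.61,0],"delta_rot":[0,0,0],"gripper":-1},
    {"delta_pos":[1,-0.61,0],"delta_rot":[0,0,0],"gripper":-1},
  ],
)

```text
time_s: 3.1
tcp_pos: [643.9, -34.2, 231.3]
orientation: [3.102, 0.496, 0.0]
wrist_force: [1.0, -0.0, -0.1]
gripper_width: -0.3
grasp_force: 0.0
```

Request:
arm_command(
  moves=[
    {"delta_pos":[1,-0.61,0],"delta_rot":[0,0,0],"gripper":-1},
    {"delta_pos":[1,-0.61,0],"delta_rot":[0,0,0],"gripper":-1},
    {"delta_pos":[1,-0.61,0],"delta_rot":[0,0,0.19],"gripper":-1},
    {"delta_pos":[0,0,0],"delta_rot":[0,0,0.19],"gripper":-1},
    {"delta_pos":[0,0,0],"delta_rot":[0,0,0],"gripper":-1},
  ],
)

```text
time_s: 3.6
tcp_pos: [711.7, 45.8, 230.4]
orientation: [3.141, 0.027, -0.002]
wrist_force: [0.5, 0.4, -0.5]
gripper_width: 0.1
grasp_force: 0.0
```

```bash
cat > fit.py <<'E'
from h import *
from scipy.optimize import least_squares
def views(cams,names):
    out={n:[] for n in names}
    for c in cams:
        p=arm.get_image(c)
        for n in names:
            r=find(p,n)
            if r: out[n].append(r[0][0])
    return out
E
python3 - <<'E'
from fit import *
fs=[]
N=["hub","pin","pins","post","pointer","leaf_face"]
D={n:[] for n in N}
for k in range(2):
    for c in ("top","scene"):
        p=arm.get_image(c)
        for n in N:
            r=find(p,n)
            if r: D[n].append(r[0][0])
s=arm.observe(); print(s["time_s"],s["tcp_pos"],s["orientation"],s["wrist_force"],s["joint_positions"])
for n in N: print(n,np.array(D[n]).tolist())
p=arm.get_image("wrist"); cv2.imwrite("pics/w1.png",p["frame"][:,:,::-1]); print(p["tool_from_camera"])
E
```

```text
5.0 [711.48884648  44.75969357 231.34006629] [-3.14145714e+00 -2.87807871e-02 -3.13543087e-05] [-0.01449545  0.2082043   0.6152165 ] [-9.05664671e-03  4.39509435e-01  1.12113859e+00  4.03790605e-06
  1.58092473e+00  1.54341703e+00]
hub [[612.3, -78.9, 44.0], [611.5, -77.2, 49.6], [610.0, -79.4, 45.5], [608.8, -75.7, 50.3]]
pin [[661.8, -251.8, 54.0], [663.1, -249.5, 51.9], [662.3, -249.1, 54.1], [660.5, -250.4, 53.5]]
pins [[781.3, -41.7, 56.4], [783.2, -37.7, 53.4], [779.7, -42.9, 52.1], [782.5, -36.2, 53.7]]
post [[661.5, -253.0, 55.4], [639.7, 102.3, 55.8], [641.0, 99.5, 51.4]]
pointer [[607.1, -243.2, 48.0], [606.4, -245.0, 54.5], [606.6, -244.8, 49.2], [611.7, -242.3, 55.5]]
leaf_face [[606.6, -79.1, 50.7], [666.8, 44.1, 79.7]]
[[-3.05600392e-04 -9.53327943e-01 -3.01936649e-01  7.65901608e+01]
 [ 9.99999948e-01 -2.60921368e-04 -1.88306871e-04 -6.67108227e-01]
 [ 1.00736479e-04 -3.01936690e-01  9.53327973e-01 -1.42788054e+02]
 [ 0.00000000e+00  0.00000000e+00  0.00000000e+00  1.00000000e+00]]
```

```bash
python3 - <<'E'
from fit import *
from scipy.spatial.transform import Rotation as Ro
s=arm.observe(); p=arm.get_image("wrist"); T=np.array(p["tool_from_camera"]); R=Ro.from_rotvec(s["orientation"]).as_matrix()
for n in ["hub","leaf_face","pins","post","pointer"]:
    for d in arm.place_of(p,n)[:1]:
        print(n,np.round(R@(T[:3,:3]@d["location"]+T[:3,3])+s["tcp_pos"],1),round(d["confidence"],2))
hub=np.array([608.5,-77.6]);base=np.array([604.6,-79.2])
pin=np.array([662.1,-250.7]);pins=np.array([781.4,-40]);post=np.array([639.3,100.6])
def f(v):
    c=v[:2]; o=[]
    for q,t in((pin,.35),(pins,1.8),(post,3.0)):
        a=v[3]+np.pi+t; o+=list((c+v[2]*np.array([np.cos(a),np.sin(a)])-q))
    return o+list(c-hub)+list((c-base)*.7)
r=least_squares(f,[606,-77,183,1.54]); print(r.x,np.round(r.fun,1))
E
```

```text
hub [607.2 -78.7  48.2] 0.65
leaf_face [698.  393.8  -1.3] 0.26
pins [779.9 -36.9  56.4] 0.9
post [636.  101.2  54. ] 0.66
pointer [ 600.8 -241.1   47.9] 0.74
[606.38174959 -77.52003506 180.67487526   1.5380963 ] [ 0.7  1.5  2.2 -2.2 -1.6 -0.2 -2.1  0.1  1.2  1.2]
```

View pics/w1.png

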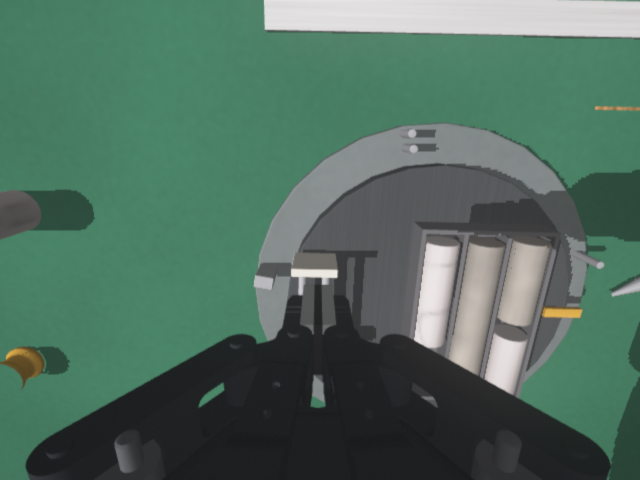

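```bash
python3 - <<'E'
from fit import *
from scipy.spatial.transform import Rotation as Ro
s=arm.observe(); p=arm.get_image("wrist"); T=np.array(p["tool_from_camera"]); R=Ro.from_rotvec(s["orientation"]).as_matrix()
K=np.array(p["camera_matrix"]); c=np.array([606.4,-77.5])
def px(w):
    t=R.T@(np.array(w)-s["tcp_pos"]); q=T[:3,:3].T@(t-T[:3,3]); u=K@q; return np.round(u[:2]/u[2],1)
for th in (1.574,):
    M=np.array([[np.cos(th),-np.sin(th)],[np.sin(th),np.cos(th)]])
    for nm,xy,z in [("Lt",(146,-65),100),("Rt",(104,-65),100),("Lb",(146,-65),56),("Rb",(104,-65),56),("Ltback",(146,-57),100),("ptr",(-167,0),48),("ptrL",(-167,5),48),("ptrR",(-167,-5),48)]:
        w=c+M@np.array(xy); print(nm,px([*w,z]))
for q in [(662.1,-250.7,56),(781.4,-40,56),(639.3,100.6,56)]: print(px(q))
f=p["frame"][:,:,::-1]; cv2.imwrite("pics/w2.png",np.hstack([cv2.resize(f[235:300,270:360],None,fx=5,fy=5),cv2.resize(f[280:345,520:600],None,fx=5,fy=5)])[:,:800])
E
```

```text
Lt [290.9 269.9]
Rt [337.7 270.5]
Lb [294.2 252.9]
Rb [335.2 253.5]
Ltback [290.9 278. ]
ptr [577.2 309.4]
ptrL [576.1 313.4]
ptrR [578.3 305.4]
[602.5 266.2]
[411.5 142.6]
[263.9 280.7]
```

View pics/w2.png

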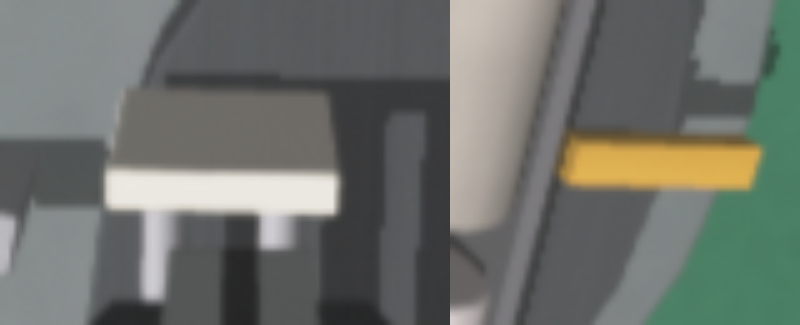

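In the wrist view the leaf's front corners lie at (291,269), (338,271), (295,253) and (336,254). The model predicts these to within a pixel. The pointer's end at (582,313) suggests a small correction: hub near (604.5,-76.5) and disc angle near 1.557. Next I'll lower the tool in front of the leaf.

Request:
arm_command(
  moves=[
    {"delta_pos":[0,-0.08,0.9],"delta_rot":[0,0,0.04],"gripper":-1},
    {"delta_pos":[0,0,0.9],"delta_rot":[0,0,0],"gripper":-1},
    {"delta_pos":[0,0,0.9],"delta_rot":[0,0,0],"gripper":-1},
    {"delta_pos":[0,0,0.9],"delta_rot":[0,0,0],"gripper":-1},
    {"delta_pos":[0,0,0.9],"delta_rot":[0,0,0],"gripper":-1},
    {"delta_pos":[-0.6,0,0.9],"delta_rot":[0,0,0],"gripper":-1},
    {"delta_pos":[0,0,0],"delta_rot":[0,0,0],"gripper":-1},
  ],
)

```text
time_s: 6.1
tcp_pos: [687.7, 47.5, 62.8]
orientation: [-3.141, 0.02, 0.018]
wrist_force: [-1.3, 0.1, -1.2]
gripper_width: -0.2
grasp_force: 0.0
```

```bash
cat > vis.py <<'E'
from h import *
C=np.array([604.5,-76.5]); AL=1.535
def pointer(p,z=50):
    """angle of disc (world) from yellow pointer in a fixed camera picture; also its radius"""
    hsv=cv2.cvtColor(p["frame"],cv2.COLOR_RGB2HSV)
    m=cv2.inRange(hsv,(12,110,90),(32,255,255))
    n,l,st,ce=cv2.connectedComponentsWithStats(m)
    R,_=cv2.Rodrigues(np.array(p["rvec"],float)); t=np.array(p["tvec"],float).ravel(); K=np.array(p["camera_matrix"])
    o=-R.T@t; out=[]
    for i in range(1,n):
        if st[i,4]<12: continue
        d=R.T@np.linalg.inv(K)@np.array([*ce[i],1]); w=o+d*(z-o[2])/d[2]; v=w[:2]-C; r=np.hypot(*v)
        if 120<r<190: out.append((round((np.arctan2(-v[1],-v[0])-AL+.5)%(2*np.pi)-.5,4),round(r,1),int(st[i,4])))
    return out
E
python3 - <<'E'
from vis import *
for c in("top","scene"):
    p=arm.get_image(c); print(c,pointer(p))
    cv2.imwrite(f"pics/{c}3.png",p["frame"][:,:,::-1])
a=arm.get_image("wrist"); 
s=arm.observe(); print(s["time_s"],s["tcp_pos"],s["orientation"],s["wrist_force"])
E
```

```text
top [(np.float64(0.044), np.float64(149.0), 75)]
scene [(np.float64(0.039), np.float64(161.3), 19)]
6.25 [694.95365773  47.37169271  71.31010808] [ 3.1414835  -0.02049133  0.00414401] [0.64885105 0.10672764 0.59996608]
```

View pics/scene3.png

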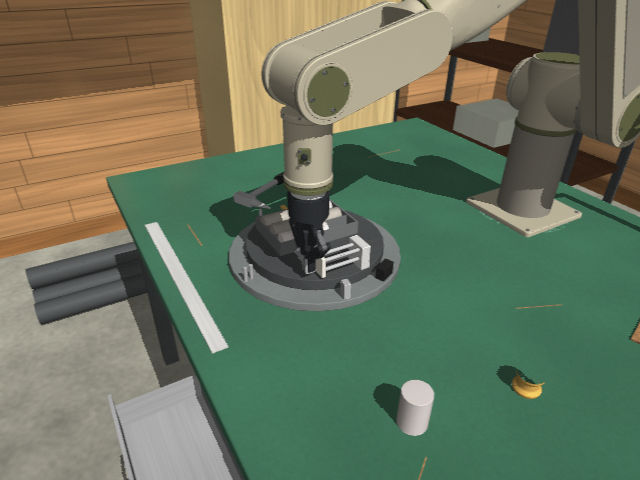

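```bash
cat > sim.py <<'E'
import numpy as np
B,CF=0.14,0.04
def sim(segs,I,th0=0.032,e0=-12.5,w0=0.,cf=CF,b=B,trace=None):
    """segs: (duration, de mm). returns rows of t,theta,w,d,e at segment ends"""
    th,w,e,t=th0,w0,e0,0.; dt=.005; out=[]; r0=th0
    for T,de in segs:
        n=round(T/dt); dmin,dmax=99,-99
        for _ in range(n):
            e+=de/n; d=e-125*(th-0.032); F=80*max(d,0)/1000; tq=F*.125
            if abs(w)<1e-4 and abs(tq)<cf: a=0;w=0
            else: a=(tq-b*w-cf*np.sign(w if w else 1))/I
            w=max(w+a*dt,0); th+=w*dt; t+=dt; dmin=min(dmin,d); dmax=max(dmax,d)
        out.append((t,th,w,d,e,dmin,dmax))
    return np.array(out)
E
cat > p0.py <<'E'
from sim import *
import sys
rows=[(.1,x) for x in [5,9,11,12,12,11,9,8,8,9]]+[(.05,0)]+[(.1,x) for x in [13,11,11,12,12]]+[(.05,0)]+[(.1,x) for x in [15,13,13,13,13]]+[(.05,0)]+[(.1,x) for x in [15,12,12,12,12,12]]
for I in(.135,.18,.225):
    o=sim(rows,I); print(I); print(np.round(o[:,[0,1,2,3,5]],2)[[4,5,6,7,8,9,10,11,13,15,16,18,21,22,24,26,28]].tolist())
E
python3 p0.py
```

```text
0.135
[[0.5, 0.06, 0.29, 33.12, 24.11], [0.6, 0.1, 0.49, 39.35, 33.49], [0.7, 0.16, 0.7, 40.98, 39.49], [0.8, 0.24, 0.88, 39.11, 39.11], [0.9, 0.34, 1.03, 35.14, 35.14], [1.0, 0.44, 1.13, 30.6, 30.6], [1.05, 0.5, 1.16, 23.44, 23.44], [1.15, 0.62, 1.17, 21.86, 21.86], [1.35, 0.85, 1.14, 14.7, 14.7], [1.55, 1.07, 1.04, 11.29, 11.29], [1.6, 1.12, 1.0, 4.87, 4.87], [1.8, 1.31, 0.86, 9.68, 7.91], [2.1, 1.55, 0.82, 17.68, 15.01], [2.15, 1.6, 0.82, 12.55, 12.55], [2.35, 1.76, 0.84, 19.06, 17.46], [2.55, 1.93, 0.9, 21.43, 20.51], [2.75, 2.12, 0.97, 22.05, 21.98]]
0.18
[[0.5, 0.05, 0.22, 33.9, 24.35], [0.6, 0.08, 0.39, 41.15, 34.31], [0.7, 0.13, 0.57, 44.23, 41.36], [0.8, 0.2, 0.74, 44.08, 44.08], [0.9, 0.28, 0.9, 41.87, 41.87], [1.0, 0.38, 1.02, 38.89, 38.89], [1.05, 0.43, 1.07, 32.36, 32.36], [1.15, 0.54, 1.14, 31.56, 31.56], [1.35, 0.78, 1.22, 23.9, 23.9], [1.55, 1.02, 1.21, 17.35, 17.35], [1.6, 1.08, 1.19, 9.82, 9.82], [1.8, 1.31, 1.08, 9.41, 9.41], [2.1, 1.61, 0.94, 10.69, 9.72], [2.15, 1.66, 0.91, 4.89, 4.89], [2.35, 1.83, 0.83, 10.29, 8.88], [2.55, 1.99, 0.79, 14.18, 12.23], [2.75, 2.15, 0.8, 18.33, 16.4]]
0.225
[[0.5, 0.05, 0.18, 34.39, 24.49], [0.6, 0.08, 0.32, 42.3, 34.82], [0.7, 0.12, 0.48, 46.36, 42.55], [0.8, 0.17, 0.63, 47.45, 46.46], [0.9, 0.24, 0.78, 46.62, 46.62], [1.0, 0.33, 0.92, 45.03, 45.03], [1.05, 0.38, 0.97, 39.14, 39.14], [1.15, 0.48, 1.07, 39.43, 39.18], [1.35, 0.71, 1.21, 32.87, 32.87], [1.55, 0.96, 1.28, 25.6, 25.6], [1.6, 1.02, 1.28, 17.6, 17.6], [1.8, 1.27, 1.23, 14.17, 14.17], [2.1, 1.62, 1.11, 9.14, 9.14], [2.15, 1.68, 1.08, 2.3, 2.3], [2.35, 1.88, 0.95, 4.01, 4.0], [2.55, 2.06, 0.84, 5.66, 4.54], [2.75, 2.22, 0.77, 9.53, 7.47]]
```

```bash
cat > plan.py <<'E'
from sim import *
from scipy.optimize import least_squares
def fit(hist,meas,forces):
    """hist segs; meas: (nseg, theta); forces: (nseg, N)"""
    def f(v):
        I,e0=v[0],v[1]; o=sim(hist,I,e0=e0); r=[(I-.18)/.03,(e0+12.5)/2]
        r+=[(o[n-1,1]-th)/.012 for n,th in meas]+[(o[n-1,3]*.08-F)/.6 for n,F in forces]; return r
    s=least_squares(f,[.18,-12.5],diff_step=.01); J=np.linalg.inv(s.jac.T@s.jac); return s.x,np.sqrt(np.diag(J)),s.fun[2:]
def plan(hist,Is,e0,N,ref,hold=True,last=None,smooth=.35,tail=5,cap=16):
    last=hist[-1][1] if last is None and hist else (last or 0)
    def segs(x):
        g=[(.1,v) for v in x[:N]]
        return g+([(.05,0)] if hold else [])+[(.1,v) for v in x[N:]]
    def f(x):
        r=[]
        for I in Is:
            o=sim(hist+segs(x),I,e0=e0)[len(hist):]
            r+=[(a-ref(t))*(1 if a>ref(t) else 1.4) for t,a in zip(o[:,1],o[:,3])]
        return r+list(np.diff([last,*x])*smooth*len(Is)**.5)
    x=least_squares(f,np.full(N+tail,9.),bounds=(0,cap),diff_step=.02).x
    return np.round(x,1),segs
def rowcmd(d):
    D=d/125; dx=125*(np.cos(D)-1)+44*np.sin(D); dy=125*np.sin(D)-44*(np.cos(D)-1)
    return np.round([-dy/30,-dx/30,-D/.7854],3).tolist()
E
cat > p1.py <<'E'
from plan import *
ref=lambda t: 33 if t<.9 else 33-9*min((t-.9)/.6,1)
x,segs=plan([],[.14,.18,.22],-12.5,9,ref,last=4)
print(x)
for I in(.135,.18,.225): print(np.round(sim(segs(x),I)[:,[1,2,3]],2).tolist())
for v in (4,8,10,11,12,13,14,15,16): print(v,rowcmd(v))
E
time python3 p1.py
```

```text
[16.  16.  13.4  4.3  4.3  6.2  7.9  9.9 13.7 14.8 13.8 14.3 14.9 14.6]
[[0.03, 0.0, 3.5], [0.03, 0.06, 19.28], [0.05, 0.2, 31.17], [0.08, 0.38, 31.86], [0.12, 0.53, 30.47], [0.18, 0.66, 29.19], [0.26, 0.77, 28.12], [0.34, 0.87, 27.78], [0.43, 0.96, 30.11], [0.48, 0.99, 24.01], [0.58, 1.04, 26.12], [0.69, 1.1, 26.55], [0.8, 1.15, 26.8], [0.92, 1.2, 27.03], [1.04, 1.24, 26.39]]
[[0.03, 0.0, 3.5], [0.03, 0.04, 19.34], [0.04, 0.16, 31.58], [0.07, 0.3, 33.08], [0.1, 0.43, 32.85], [0.15, 0.55, 32.92], [0.21, 0.67, 33.2], [0.29, 0.78, 34.08], [0.37, 0.89, 37.39], [0.42, 0.94, 31.67], [0.52, 1.03, 34.22], [0.62, 1.11, 34.69], [0.74, 1.19, 34.6], [0.86, 1.27, 34.14], [0.99, 1.33, 32.52]]
[[0.03, 0.0, 3.5], [0.03, 0.03, 19.37], [0.04, 0.13, 31.84], [0.06, 0.25, 33.85], [0.09, 0.36, 34.39], [0.13, 0.47, 35.41], [0.19, 0.58, 36.74], [0.25, 0.69, 38.69], [0.33, 0.81, 43.02], [0.37, 0.87, 37.78], [0.46, 0.97, 41.15], [0.56, 1.07, 42.22], [0.67, 1.17, 42.5], [0.8, 1.27, 42.15], [0.93, 1.35, 40.37]]
4 [-0.134, -0.045, -0.041]
8 [-0.269, -0.085, -0.081]
10 [-0.338, -0.104, -0.102]
11 [-0.372, -0.113, -0.112]
12 [-0.406, -0.121, -0.122]
13 [-0.44, -0.13, -0.132]
14 [-0.475, -0.138, -0.143]
15 [-0.509, -0.146, -0.153]
16 [-0.544, -0.153, -0.163]
real	0m1.438s
user	0m1.152s
sys	0m0.128s
```

Request:
arm_command(
  moves=[
    {"delta_pos":[-0.333,0,0],"delta_rot":[0,0,0],"gripper":-1},
    {"delta_pos":[-0.467,0,0],"delta_rot":[0,0,0],"gripper":-1},
    {"delta_pos":[-0.433,0,0],"delta_rot":[0,0,0],"gripper":-1},
    {"delta_pos":[-0.25,0,0],"delta_rot":[0,0,0],"gripper":-1},
    {"delta_pos":[-0.168,-0.055,0],"delta_rot":[0,0,-0.051],"gripper":-1},
    {"delta_pos":[-0.202,-0.066,0],"delta_rot":[0,0,-0.061],"gripper":-1},
    {"delta_pos":[-0.269,-0.085,0],"delta_rot":[0,0,-0.081],"gripper":-1},
    {"delta_pos":[-0.32,-0.1,0],"delta_rot":[0,0,-0.097],"gripper":-1},
  ],
)

```text
time_s: 7.05
tcp_pos: [622.4, 55.0, 72.2]
orientation: [3.122, 0.34, 0.009]
wrist_force: [3.1, -0.4, 0.4]
gripper_width: 0.0
grasp_force: 1.5
```

```bash
cat > snap.py <<'E'
from vis import *
import sys
s=arm.observe()
p=arm.get_image("top"); q=pointer(p)
cv2.imwrite(f"pics/s{s['time_s']:.2f}.png",p["frame"][:,:,::-1])
# finger coordinates from measured pose
from scipy.spatial.transform import Rotation as Ro
C2=np.array([605.5,-77]); v=np.array(s["tcp_pos"][:2])-C2
psi=np.arctan2(v[1],v[0])-np.arctan2(-44,125); ps=(psi-1.567+.5)%(2*np.pi)-.5
R=Ro.from_rotvec(s["orientation"]).as_matrix(); phi=np.arctan2(R[1,0],R[0,0])
n=np.array([np.cos(phi),np.sin(phi)])
print("t",round(s["time_s"],2),"ptr",q,"tcp",np.round(s["tcp_pos"],1),"r",round(np.hypot(*v),1),"(132.5) e",round(32+125*ps,1),"phi-psi",round(phi+np.pi/2-1.567-ps,3),"Fn",round(float(np.array(s["wrist_force"][:2])@n),2))
E
python3 snap.py
```

```text
t 7.05 ptr [(np.float64(0.233), np.float64(149.1), 68)] tcp [622.4  55.   72.2] r 133.0 (132.5) e 58.8 phi-psi 0.006 Fn 2.89
```

```bash
cat > state.py <<'E'
hist=[(.1,v) for v in [10,14,13,7.5,5,6,8,9.5]]+[(.05,0)]
meas=[(8,.221)]; forces=[(8,2.9)]
E
cat > go.py <<'E'
from plan import *; from state import *; import sys
N=int(sys.argv[1]); hold=int(sys.argv[2])
(I,e0),sd,res=fit(hist,meas,forces); print("I",round(I,3),"e0",round(e0,1),sd.round(3),res.round(1))
ref=lambda t: 33 if t<.7 else 33-7*min((t-.7)/.6,1)
x,segs=plan(hist,[max(I-sd[0],.12),I,I+sd[0]],e0,N,ref,hold=hold,last=hist[-2][1])
print(x)
for J in (I-sd[0],I,I+sd[0]): print(np.round(sim(hist+segs(x),J,e0=e0)[len(hist)-1:,[1,2,3]],2).tolist())
for v in x[:N]: print(v,rowcmd(v))
E
python3 go.py 4 1
```

```text
I 0.19 e0 -13.0 [0.019 1.681] [0.2 0. ]
[10.7 11.1 12.9 16.  16.  14.3 14.2 14.7 15.1]
[[0.28, 0.77, 30.0], [0.36, 0.85, 30.6], [0.45, 0.94, 30.53], [0.54, 1.01, 31.26], [0.65, 1.1, 34.1], [0.71, 1.13, 27.14], [0.82, 1.17, 28.77], [0.94, 1.22, 28.11], [1.07, 1.26, 26.83], [1.19, 1.28, 25.67], [1.32, 1.3, 24.63]]
[[0.26, 0.73, 32.13], [0.34, 0.82, 33.18], [0.42, 0.91, 33.47], [0.52, 1.0, 34.44], [0.62, 1.09, 37.4], [0.68, 1.13, 30.46], [0.8, 1.19, 32.0], [0.92, 1.24, 31.12], [1.04, 1.29, 29.5], [1.17, 1.32, 27.88], [1.31, 1.35, 26.31]]
[[0.24, 0.69, 34.0], [0.32, 0.79, 35.48], [0.4, 0.89, 36.15], [0.5, 0.98, 37.42], [0.6, 1.08, 40.59], [0.65, 1.12, 33.71], [0.77, 1.19, 35.29], [0.89, 1.26, 34.32], [1.02, 1.31, 32.49], [1.15, 1.35, 30.55], [1.29, 1.38, 28.55]]
10.7 [-0.362, -0.11, -0.109]
11.1 [-0.375, -0.114, -0.113]
12.9 [-0.437, -0.129, -0.131]
16.0 [-0.544, -0.153, -0.163]
```

Request:
arm_command(
  moves=[
    {"delta_pos":[-0.338,-0.104,0],"delta_rot":[0,0,-0.102],"gripper":-1},
    {"delta_pos":[-0.372,-0.113,0],"delta_rot":[0,0,-0.112],"gripper":-1},
    {"delta_pos":[-0.406,-0.121,0],"delta_rot":[0,0,-0.122],"gripper":-1},
    {"delta_pos":[-0.475,-0.138,0],"delta_rot":[0,0,-0.143],"gripper":-1},
  ],
)

```text
time_s: 7.5
tcp_pos: [572.4, 52.1, 71.6]
orientation: [3.003, 0.918, 0.007]
wrist_force: [2.9, 1.5, 0.3]
gripper_width: 0.1
grasp_force: 1.3
```

```bash
python3 snap.py
```

```text
t 7.5 ptr [(np.float64(0.6307), np.float64(149.7), 74)] tcp [572.4  52.1  71.6] r 133.3 (132.5) e 106.2 phi-psi 0.004 Fn 3.22
```

```bash
cat >> state.py <<'E'
hist+=[(.1,v) for v in [10,11,12,14]]+[(.05,0)]
meas+=[(13,.619)]; forces+=[(13,3.2)]
E
sed -i 's/^ref=.*/ref=lambda t: 30 if t<.7 else 30-5*min((t-.7)\/.5,1)/' go.py
python3 go.py 4 1
```

```text
I 0.194 e0 -12.8 [0.016 1.619] [ 0.1 -0.   0.1 -0.7]
[13.5 16.  16.  16.  16.  16.  16.  16.  16. ]
[[0.69, 1.1, 25.03], [0.81, 1.13, 24.63], [0.92, 1.16, 26.36], [1.04, 1.2, 27.66], [1.16, 1.24, 28.47], [1.22, 1.24, 20.71], [1.35, 1.24, 21.18], [1.47, 1.24, 21.66], [1.59, 1.24, 22.13], [1.72, 1.25, 22.54], [1.84, 1.26, 22.88]]
[[0.67, 1.1, 27.8], [0.78, 1.14, 27.32], [0.9, 1.18, 28.84], [1.02, 1.22, 29.83], [1.15, 1.27, 30.25], [1.21, 1.28, 22.28], [1.34, 1.28, 22.28], [1.47, 1.28, 22.25], [1.59, 1.28, 22.21], [1.72, 1.29, 22.15], [1.85, 1.29, 22.08]]
[[0.65, 1.09, 30.51], [0.76, 1.14, 30.04], [0.88, 1.19, 31.45], [1.0, 1.25, 32.22], [1.13, 1.3, 32.36], [1.19, 1.31, 24.21], [1.33, 1.32, 23.8], [1.46, 1.32, 23.31], [1.59, 1.32, 22.78], [1.72, 1.32, 22.22], [1.85, 1.32, 21.69]]
13.5 [-0.458, -0.134, -0.138]
16.0 [-0.544, -0.153, -0.163]
16.0 [-0.544, -0.153, -0.163]
16.0 [-0.544, -0.153, -0.163]
```

Request:
arm_command(
  moves=[
    {"delta_pos":[-0.458,-0.134,0],"delta_rot":[0,0,-0.138],"gripper":-1},
    {"delta_pos":[-0.526,-0.149,0],"delta_rot":[0,0,-0.158],"gripper":-1},
    {"delta_pos":[-0.544,-0.153,0],"delta_rot":[0,0,-0.163],"gripper":-1},
    {"delta_pos":[-0.526,-0.149,0],"delta_rot":[0,0,-0.158],"gripper":-1},
  ],
)

```text
time_s: 7.95
tcp_pos: [515.8, 21.9, 71.0]
orientation: [2.695, 1.611, 0.004]
wrist_force: [2.2, 1.6, -0.1]
gripper_width: -0.2
grasp_force: 1.1
```

```bash
python3 snap.py
```

```text
t 7.95 ptr [(np.float64(1.145), np.float64(148.9), 71)] tcp [515.8  21.9  71. ] r 133.5 (132.5) e 166.9 phi-psi 0.002 Fn 2.45
```

```bash
cat >> state.py <<'E'
hist+=[(.1,v) for v in [13.5,15.5,16,15.5]]+[(.05,0)]
meas+=[(18,1.133)]; forces+=[(18,2.45)]
E
sed -i 's/^ref=.*/ref=lambda t: 20/' go.py
python3 go.py 5 0
```

```text
I 0.194 e0 -13.2 [0.016 1.508] [-0.1 -0.4  0.7  0.1 -0.7 -0.2]
[14.8 15.5 15.6 15.6 15.6 15.5 15.5 15.4 15.3 15.3]
[[1.22, 1.24, 19.98], [1.34, 1.23, 19.36], [1.46, 1.22, 19.56], [1.58, 1.21, 19.96], [1.7, 1.21, 20.44], [1.83, 1.21, 20.95], [1.95, 1.21, 21.36], [2.07, 1.21, 21.73], [2.19, 1.22, 21.96], [2.31, 1.22, 22.02], [2.43, 1.23, 22.01]]
[[1.2, 1.27, 21.54], [1.33, 1.27, 20.44], [1.46, 1.26, 20.13], [1.58, 1.25, 20.01], [1.71, 1.25, 19.99], [1.83, 1.24, 20.06], [1.96, 1.23, 20.12], [2.08, 1.23, 20.25], [2.2, 1.22, 20.34], [2.32, 1.22, 20.39], [2.45, 1.22, 20.47]]
[[1.19, 1.3, 23.44], [1.32, 1.3, 21.94], [1.45, 1.3, 21.15], [1.58, 1.29, 20.53], [1.71, 1.29, 20.0], [1.84, 1.28, 19.59], [1.96, 1.26, 19.21], [2.09, 1.25, 18.99], [2.21, 1.24, 18.81], [2.34, 1.23, 18.69], [2.46, 1.22, 18.71]]
14.8 [-0.502, -0.144, -0.151]
15.5 [-0.527, -0.149, -0.158]
15.6 [-0.53, -0.15, -0.159]
15.6 [-0.53, -0.15, -0.159]
15.6 [-0.53, -0.15, -0.159]
```

Request:
arm_command(
  moves=[
    {"delta_pos":[-0.525,-0.149,0],"delta_rot":[0,0,-0.158],"gripper":-1},
    {"delta_pos":[-0.53,-0.15,0],"delta_rot":[0,0,-0.159],"gripper":-1},
    {"delta_pos":[-0.53,-0.15,0],"delta_rot":[0,0,-0.159],"gripper":-1},
    {"delta_pos":[-0.53,-0.15,0],"delta_rot":[0,0,-0.159],"gripper":-1},
  ],
)

```text
time_s: 8.4
tcp_pos: [479.4, -32.9, 70.5]
orientation: [2.217, 2.224, 0.002]
wrist_force: [1.1, 1.7, -0.3]
gripper_width: -0.2
grasp_force: 0.8
```

```bash
sed 's/p=arm.get_image("top"); q=pointer(p)/q=0/;/imwrite/d' snap.py > snapf.py; python3 snapf.py
```

```text
t 8.4 ptr 0 tcp [479.4 -32.9  70.5] r 133.6 (132.5) e 229.1 phi-psi 0.001 Fn 1.73
```

Request:
arm_command(
  moves=[
    {"delta_pos":[-0.53,-0.15,0],"delta_rot":[0,0,-0.159],"gripper":-1},
    {"delta_pos":[-0.53,-0.15,0],"delta_rot":[0,0,-0.159],"gripper":-1},
    {"delta_pos":[-0.338,-0.104,0],"delta_rot":[0,0,-0.102],"gripper":-1},
    {"delta_pos":[-0.202,-0.066,0],"delta_rot":[0,0,-0.061],"gripper":-1},
    {"delta_pos":[-0.1,-0.034,0],"delta_rot":[0,0,-0.031],"gripper":-1},
  ],
)

```text
time_s: 8.9
tcp_pos: [472.6, -86.0, 70.4]
orientation: [1.734, 2.618, 0.001]
wrist_force: [-0.3, -0.9, 0.1]
gripper_width: 0.1
grasp_force: 0.0
```

```bash
python3 snap.py
```

```text
t 8.9 ptr [(np.float64(2.2631), np.float64(148.4), 74)] tcp [472.6 -86.   70.4] r 133.2 (132.5) e 279.6 phi-psi -0.005 Fn -0.74
```

```bash
cat > track.py <<'E'
from vis import *
import sys
T=[];A=[]
for k in range(int(sys.argv[1])):
    t=arm.observe()["time_s"]; q=pointer(arm.get_image("top"))
    T.append(t);A.append(float(q[0][0]) if q else None)
print([(round(t,2),a) for t,a in zip(T,A)])
from scipy.optimize import least_squares
from scipy.integrate import solve_ivp
T=np.array([t for t,a in zip(T,A) if a is not None]);A=np.array([a for a in A if a is not None])
def f(v):
    th=v[0];w=v[1];I=v[2]
    t=T-T[0]; k=.14/I; s=.286
    return (th+(w+s)/k*(1-np.exp(-k*t))-s*t-A)/.003
r=least_squares(lambda v:np.r_[f(v),(v[2]-.194)/.015],[A[0],1,.194]); th,w,I=r.x; k=.14/I
print(r.x.round(3),"end",round(th+(w-.286*np.log(1+w/.286))/k,3), "rms",f(r.x).std()*.003)
E
python3 track.py 6
```

```text
[(8.95, 2.3134), (9.0, 2.363), (9.05, 2.4083), (9.1, 2.4555), (9.15, 2.4962), (9.2, 2.5368)]
[2.314 1.004 0.194] end 3.106 rms 0.0007927295161257401
```

Request:
arm_command(
  moves=[
    {"delta_pos":[0,0,-0.5],"delta_rot":[0,0,0],"gripper":-1},
    {"delta_pos":[0,0,-0.8],"delta_rot":[0,0,0],"gripper":-1},
    {"delta_pos":[0,0,-0.8],"delta_rot":[0,0,0],"gripper":-1},
    {"delta_pos":[0,0,-0.5],"delta_rot":[0,0,0],"gripper":-1},
    {"delta_pos":[0,0,0],"delta_rot":[0,0,0],"gripper":-1},
    {"delta_pos":[0,0,0],"delta_rot":[0,0,0],"gripper":-1},
    {"delta_pos":[0,0,0],"delta_rot":[0,0,0],"gripper":-1},
    {"delta_pos":[0,0,0],"delta_rot":[0,0,0],"gripper":-1},
  ],
)

```text
time_s: 10.05
tcp_pos: [470.4, -84.9, 145.8]
orientation: [-1.727, -2.621, 0.001]
wrist_force: [0.1, 1.0, 0.3]
gripper_width: -0.1
grasp_force: 0.0
```

```bash
python3 track.py 5
```

```text
[(10.05, 2.9999), (10.1, 3.0158), (10.15, 3.0312), (10.2, 3.043), (10.25, 3.0572)]
[3.    0.326 0.194] end 3.15 rms 0.0006300029627514755
```

Request:
arm_command(
  moves=[
    {"delta_pos":[0,0,0],"delta_rot":[0,0,0],"gripper":-1},
    {"delta_pos":[0,0,0],"delta_rot":[0,0,0],"gripper":-1},
    {"delta_pos":[0,0,0],"delta_rot":[0,0,0],"gripper":-1},
    {"delta_pos":[0,0,0],"delta_rot":[0,0,0],"gripper":-1},
    {"delta_pos":[0,0,0],"delta_rot":[0,0,0],"gripper":-1},
    {"delta_pos":[0,0,0],"delta_rot":[0,0,0],"gripper":-1},
    {"delta_pos":[0,0,0],"delta_rot":[0,0,0],"gripper":-1},
    {"delta_pos":[0,0,0],"delta_rot":[0,0,0],"gripper":-1},
  ],
)

```text
time_s: 11.1
tcp_pos: [471.2, -85.1, 147.3]
orientation: [-1.729, -2.623, 0.0]
wrist_force: [0.4, 0.7, 0.9]
gripper_width: 0.3
grasp_force: 0.0
```

```bash
python3 - <<'E'
from fit import *
from vis import pointer
for c in("top","scene"):
    t=arm.observe()["time_s"]; p=arm.get_image(c); print(t,c,pointer(p),find(p,"pointer")[:1],find(p,"post")[:1],find(p,"hub")[:1],find(p,"leaf_face")[:1])
    cv2.imwrite(f"pics/{c}5.png",p["frame"][:,:,::-1])
    R,_=cv2.Rodrigues(np.array(p["rvec"],float))
    u=cv2.projectPoints(np.array([[605.,-77,50],[639,100,56]]),p["rvec"],p["tvec"],p["camera_matrix"],None)[0].reshape(-1,2) if 0 else cv2.projectPoints(np.array([[605.,-77,50],[639,100,56]]),np.array(p["rvec"],float),np.array(p["tvec"],float),np.array(p["camera_matrix"],float),None)[0].reshape(-1,2)
    print(u)
    f=p["frame"][:,:,::-1]; x,y=u[1].astype(int); cr=f[max(y-40,0):y+40,max(x-40,0):x+60]
    cv2.imwrite(f"pics/{c}5c.png",cv2.resize(cr,None,fx=4 ,fy=4,interpolation=cv2.INTER_CUBIC))
a=cv2.imread("pics/top5c.png");b=cv2.imread("pics/scene5c.png"); cv2.imwrite("pics/c5.png",np.hstack([a,b]))
E
```

```text
11.1 top [(np.float64(3.1629), np.float64(145.9), 73)] [(array([608. ,  89.4,  47.5]), 0.8)] [(array([637.1, 101.4,  53.3]), 0.57)] [(array([612. , -78.7,  43.8]), 0.58)] []
[[350.669182   244.98689235]
 [278.51332534 226.1903516 ]]
11.35 scene [(np.float64(3.1656), np.float64(148.6), 96)] [(array([608. ,  94.3,  52.9]), 0.55)] [(array([640.4,  99.9,  53.2]), 0.6)] [(array([607.2, -75.6,  51.8]), 0.9)] [(array([ 538. , -201.8,   80.4]), 0.93)]
[[315.13472698 236.79676993]
 [344.55964887 281.02865317]]
```

View pics/c5.png

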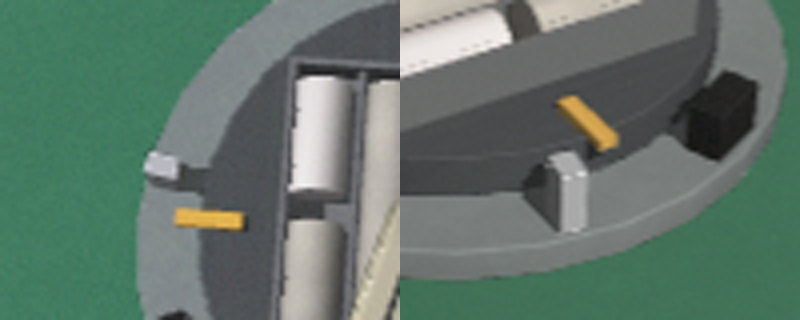

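The pointer rests just past the post: in the top crop the post is at (162,166) and the pointer at (210,219). It ran about 0.17 rad too far and well short of the stop. I'll ease it back by nudging the leaf's rigid block slowly from behind, leaving the leaf itself free.

```bash
python3 - <<'E'
from h import *
from scipy.spatial.transform import Rotation as Ro
s=arm.observe(); R=Ro.from_rotvec(s["orientation"]).as_matrix(); ph=np.arctan2(R[1,0],R[0,0]); print(np.degrees(ph),s["tcp_pos"])
N=10; d=(np.array([705,-202])-s["tcp_pos"][:2])/N; dp=(np.pi-ph)/N
for k in range(N):
    a=ph+k*dp; print(np.round([(d[0]*np.cos(a)+d[1]*np.sin(a))/30,(d[0]*np.sin(a)-d[1]*np.cos(a))/30,-dp/.7854],3).tolist())
E
```

```text
113.23356645782286 [471.25896224 -85.11454059 147.279764  ]
[-0.665, 0.562, -0.148]
[-0.726, 0.481, -0.148]
[-0.777, 0.393, -0.148]
[-0.818, 0.3, -0.148]
[-0.847, 0.203, -0.148]
[-0.865, 0.103, -0.148]
[-0.871, 0.002, -0.148]
[-0.865, -0.099, -0.148]
[-0.848, -0.199, -0.148]
[-0.819, -0.296, -0.148]
```

Request:
arm_command(
  moves=[
    {"delta_pos":[-0.665,0.562,0],"delta_rot":[0,0,-0.148],"gripper":-1},
    {"delta_pos":[-0.726,0.481,0],"delta_rot":[0,0,-0.148],"gripper":-1},
    {"delta_pos":[-0.777,0.393,0],"delta_rot":[0,0,-0.148],"gripper":-1},
    {"delta_pos":[-0.818,0.3,0],"delta_rot":[0,0,-0.148],"gripper":-1},
    {"delta_pos":[-0.847,0.203,0],"delta_rot":[0,0,-0.148],"gripper":-1},
    {"delta_pos":[-0.865,0.103,0],"delta_rot":[0,0,-0.148],"gripper":-1},
    {"delta_pos":[-0.871,0,0],"delta_rot":[0,0,-0.148],"gripper":-1},
    {"delta_pos":[-0.865,-0.099,0],"delta_rot":[0,0,-0.148],"gripper":-1},
    {"delta_pos":[-0.848,-0.199,0],"delta_rot":[0,0,-0.148],"gripper":-1},
    {"delta_pos":[-0.819,-0.296,0],"delta_rot":[0,0,-0.148],"gripper":-1},
  ],
)

```text
time_s: 12.6
tcp_pos: [705.6, -202.8, 146.9]
orientation: [0.003, -3.141, -0.0]
wrist_force: [0.3, -0.3, 0.5]
gripper_width: -0.0
grasp_force: 0.0
```

Request:
arm_command(
  moves=[
    {"delta_pos":[0,0,0],"delta_rot":[0,0,0],"gripper":-1},
    {"delta_pos":[0,0,0],"delta_rot":[0,0,0],"gripper":-1},
  ],
)

```text
time_s: 12.8
tcp_pos: [704.5, -202.3, 146.3]
orientation: [-0.007, -3.14, -0.001]
wrist_force: [-0.5, 0.4, -0.1]
gripper_width: 0.2
grasp_force: 0.0
```

```bash
python3 - <<'E'
from h import *
from scipy.spatial.transform import Rotation as Ro
s=arm.observe(); R=Ro.from_rotvec(s["orientation"]).as_matrix(); print(s["time_s"],s["tcp_pos"],np.degrees(np.arctan2(R[1,0],R[0,0])),s["joint_positions"])
p=arm.get_image("wrist"); T=np.array(p["tool_from_camera"]);K=np.array(p["camera_matrix"]); f=p["frame"][:,:,::-1].copy()
for x in range(600,721,10):
    for z,c in((100,(0,0,255)),):
        q=T[:3,:3].T@(R.T@(np.array([x,-202,z])-s["tcp_pos"])-T[:3,3]); u=K@q; u=u[:2]/u[2]
        cv2.circle(f,tuple(int(v) for v in u),3,c if x%50 else (255,0,0),-1)
cv2.imwrite("pics/w6.png",f)
p=arm.get_image("top"); from vis import pointer; print(pointer(p))
E
```

```text
12.8 [ 704.50385982 -202.34624259  146.25843352] 179.72716161205076 [-3.49622565e-01  5.37376730e-01  1.14736024e+00  5.05253844e-05
  1.45836163e+00 -1.91566228e+00]
[(np.float64(3.1619), np.float64(146.3), 73)]
```

View pics/w6.png

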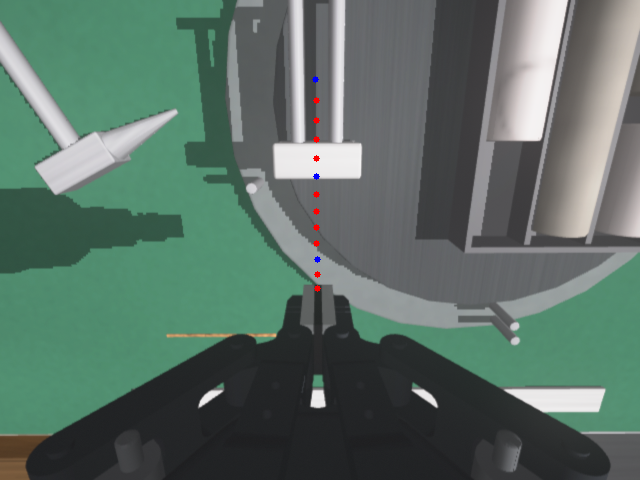

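The wrist view shows the block's top between rows 143 and 178, so its rear face is at x≈651. The finger should touch it with the TCP at x≈662.

Request:
arm_command(
  moves=[
    {"delta_pos":[0,0,0.4],"delta_rot":[0,0,0],"gripper":-1},
    {"delta_pos":[0,0,0.7],"delta_rot":[0,0,0],"gripper":-1},
    {"delta_pos":[0,0,0.7],"delta_rot":[0,0,0],"gripper":-1},
    {"delta_pos":[0,0,0.5],"delta_rot":[0,0,0],"gripper":-1},
    {"delta_pos":[0.15,0,0.2],"delta_rot":[0,0,0],"gripper":-1},
    {"delta_pos":[0.25,0,0],"delta_rot":[0,0,0],"gripper":-1},
    {"delta_pos":[0.25,0,0],"delta_rot":[0,0,0],"gripper":-1},
    {"delta_pos":[0.2,0,0],"delta_rot":[0,0,0],"gripper":-1},
    {"delta_pos":[0.15,0,0],"delta_rot":[0,0,0],"gripper":-1},
    {"delta_pos":[0.08,0,0],"delta_rot":[0,0,0],"gripper":-1},
  ],
)

```text
time_s: 13.9
tcp_pos: [672.3, -202.5, 73.3]
orientation: [0.005, 3.14, -0.001]
wrist_force: [0.4, 0.1, -0.7]
gripper_width: 0.1
grasp_force: 0.0
```

Request:
arm_command(
  moves=[
    {"delta_pos":[0.04,0,0],"delta_rot":[0,0,0],"gripper":-1},
    {"delta_pos":[0.03,0,0],"delta_rot":[0,0,0],"gripper":-1},
    {"delta_pos":[0.03,0,0],"delta_rot":[0,0,0],"gripper":-1},
    {"delta_pos":[0.03,0,0],"delta_rot":[0,0,0],"gripper":-1},
    {"delta_pos":[0.03,0,0],"delta_rot":[0,0,0],"gripper":-1},
    {"delta_pos":[0.03,0,0],"delta_rot":[0,0,0],"gripper":-1},
    {"delta_pos":[0.03,0,0],"delta_rot":[0,0,0],"gripper":-1},
    {"delta_pos":[0.03,0,0],"delta_rot":[0,0,0],"gripper":-1},
    {"delta_pos":[0.03,0,0],"delta_rot":[0,0,0],"gripper":-1},
    {"delta_pos":[0.03,0,0],"delta_rot":[0,0,0],"gripper":-1},
  ],
)

```text
time_s: 14.9
tcp_pos: [663.1, -202.2, 72.3]
orientation: [0.004, 3.141, -0.0]
wrist_force: [4.5, -0.3, -1.9]
gripper_width: -0.1
grasp_force: 2.1
```

```bash
python3 track.py 2 | head -1; python3 snapf.py
```

```text
[(14.9, 3.1629), (14.95, 3.1604)]
t 15.0 ptr 0 tcp [ 663.  -202.2   72.3] r 137.8 (132.5) e 521.3 phi-psi -0.772 Fn -1.43
```

Request:
arm_command(
  moves=[
    {"delta_pos":[0.03,0,0],"delta_rot":[0,0,0],"gripper":-1},
    {"delta_pos":[0.03,0,0],"delta_rot":[0,0,0],"gripper":-1},
    {"delta_pos":[0.03,0,0],"delta_rot":[0,0,0],"gripper":-1},
    {"delta_pos":[0.03,0,0],"delta_rot":[0,0,0],"gripper":-1},
    {"delta_pos":[0.03,0,0],"delta_rot":[0,0,0],"gripper":-1},
    {"delta_pos":[0.03,0,0],"delta_rot":[0,0,0],"gripper":-1},
    {"delta_pos":[0.03,0,0],"delta_rot":[0,0,0],"gripper":-1},
    {"delta_pos":[0.03,0,0],"delta_rot":[0,0,0],"gripper":-1},
    {"delta_pos":[0.03,0,0],"delta_rot":[0,0,0],"gripper":-1},
    {"delta_pos":[0.03,0,0],"delta_rot":[0,0,0],"gripper":-1},
  ],
)

```text
time_s: 16.0
tcp_pos: [654.0, -202.2, 72.3]
orientation: [0.004, 3.142, -0.0]
wrist_force: [1.0, 0.1, 0.3]
gripper_width: 0.0
grasp_force: 0.3
```

```bash
python3 track.py 2 | head -1; python3 snapf.py
```

```text
[(16.0, 3.0835), (16.05, 3.0805)]
t 16.1 ptr 0 tcp [ 653.8 -202.1   72.2] r 134.1 (132.5) e 513.6 phi-psi -0.71 Fn -0.61
```

Request:
arm_command(
  moves=[
    {"delta_pos":[0.03,0,0],"delta_rot":[0,0,0],"gripper":-1},
    {"delta_pos":[0.03,0,0],"delta_rot":[0,0,0],"gripper":-1},
    {"delta_pos":[0.03,0,0],"delta_rot":[0,0,0],"gripper":-1},
    {"delta_pos":[0.03,0,0],"delta_rot":[0,0,0],"gripper":-1},
    {"delta_pos":[0.03,0,0],"delta_rot":[0,0,0],"gripper":-1},
    {"delta_pos":[0.03,0,0],"delta_rot":[0,0,0],"gripper":-1},
    {"delta_pos":[0.02,0,0],"delta_rot":[0,0,0],"gripper":-1},
    {"delta_pos":[0.015,0,0],"delta_rot":[0,0,0],"gripper":-1},
    {"delta_pos":[0,0,0],"delta_rot":[0,0,0],"gripper":-1},
    {"delta_pos":[0,0,0],"delta_rot":[0,0,0],"gripper":-1},
  ],
)

```text
time_s: 17.1
tcp_pos: [647.6, -202.1, 72.3]
orientation: [-0.004, -3.142, -0.0]
wrist_force: [-0.2, -0.6, 0.2]
gripper_width: 0.1
grasp_force: 0.0
```

```bash
python3 - <<'E'
from fit import *
from vis import pointer
C=[]
for c in("top","scene"):
    t=arm.observe()["time_s"]; p=arm.get_image(c); print(t,c,pointer(p),find(p,"pointer")[:1],find(p,"post")[:1])
    u=cv2.projectPoints(np.array([[639.,100,56]]),np.array(p["rvec"],float),np.array(p["tvec"],float),np.array(p["camera_matrix"],float),None)[0].reshape(-1,2)
    f=p["frame"][:,:,::-1]; x,y=u[0].astype(int); cr=f[y-40:y+40,x-20:x+80] if c=="top" else f[y-60:y+20,x-60:x+40]
    C.append(cv2.resize(cr,None,fx=4,fy=4,interpolation=cv2.INTER_CUBIC))
cv2.imwrite("pics/c7.png",np.hstack(C))
E
```

```text
17.1 top [(np.float64(3.0227), np.float64(147.7), 78)] [(array([630.3,  90.8,  49. ]), 0.67)] [(array([638.1, 102. ,  51.3]), 0.6)]
17.25 scene [(np.float64(3.0294), np.float64(145.4), 76)] [(array([632.8,  91.9,  56. ]), 0.76)] [(array([639.5, 102.4,  55.9]), 0.69)]
```

View pics/c7.png

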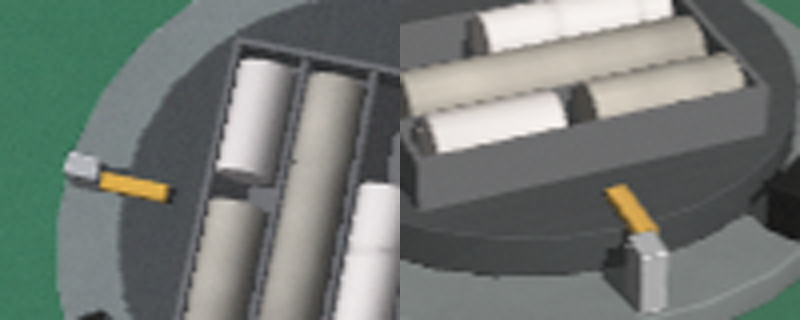

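The top crop shows the pointer's axis, extended, meeting the post about 5 mm (0.03 rad) late, so one more gentle nudge is needed.

Request:
arm_command(
  moves=[
    {"delta_pos":[0.03,0,0],"delta_rot":[0,0,0],"gripper":-1},
    {"delta_pos":[0.03,0,0],"delta_rot":[0,0,0],"gripper":-1},
    {"delta_pos":[0.025,0,0],"delta_rot":[0,0,0],"gripper":-1},
    {"delta_pos":[0.02,0,0],"delta_rot":[0,0,0],"gripper":-1},
    {"delta_pos":[0.01,0,0],"delta_rot":[0,0,0],"gripper":-1},
    {"delta_pos":[0,0,0],"delta_rot":[0,0,0],"gripper":-1},
    {"delta_pos":[0,0,0],"delta_rot":[0,0,0],"gripper":-1},
  ],
)

```text
time_s: 18.1
tcp_pos: [644.1, -202.1, 72.3]
orientation: [-0.005, -3.141, -0.0]
wrist_force: [0.4, -0.8, 0.4]
gripper_width: -0.4
grasp_force: 0.0
```

```bash
python3 - <<'E'
from fit import *
from vis import pointer
for c in("top","scene"):
    t=arm.observe()["time_s"]; p=arm.get_image(c); print(t,c,pointer(p),find(p,"pointer")[:1],find(p,"post")[:1])
E
```

```text
18.1 top [(np.float64(2.9874), np.float64(147.6), 77)] [(array([636.3,  88.4,  47.7]), 0.91)] [(array([636.5,  98.8,  51.3]), 0.69)]
18.25 scene [(np.float64(2.99), np.float64(145.4), 70)] [(array([639.7,  89.6,  52.6]), 0.64)] [(array([637.5, 101.3,  52.8]), 0.91)]
```

Request:
arm_command(
  moves=[
    {"delta_pos":[-0.1,0,0],"delta_rot":[0,0,0],"gripper":-1},
    {"delta_pos":[-0.4,0,0],"delta_rot":[0,0,0],"gripper":-1},
    {"delta_pos":[-0.6,0,0],"delta_rot":[0,0,0],"gripper":-1},
    {"delta_pos":[-0.4,0,-0.4],"delta_rot":[0,0,0],"gripper":-1},
    {"delta_pos":[0,0,-0.9],"delta_rot":[0,0,0],"gripper":-1},
    {"delta_pos":[0,0,-0.9],"delta_rot":[0,0,0],"gripper":-1},
    {"delta_pos":[0,0,-0.9],"delta_rot":[0,0,0],"gripper":-1},
    {"delta_pos":[0,0,-0.4],"delta_rot":[0,0,0],"gripper":-1},
    {"delta_pos":[0,0,0],"delta_rot":[0,0,0],"gripper":-1},
    {"delta_pos":[0,0,0],"delta_rot":[0,0,0],"gripper":-1},
  ],
)

```text
time_s: 19.4
tcp_pos: [688.8, -202.2, 176.0]
orientation: [-0.005, -3.141, -0.001]
wrist_force: [-0.3, -0.5, -1.1]
gripper_width: -0.0
grasp_force: 0.0
```

```bash
python3 - <<'E'
from fit import *
from vis import pointer
C=[];P=[]
for k in range(2):
  for c in("top","scene"):
    t=arm.observe()["time_s"]; p=arm.get_image(c); print(t,c,pointer(p),find(p,"pointer")[:1],find(p,"post")[:1])
    if k: 
        u=cv2.projectPoints(np.array([[639.,100,56]]),np.array(p["rvec"],float),np.array(p["tvec"],float),np.array(p["camera_matrix"],float),None)[0].reshape(-1,2)
        f=p["frame"][:,:,::-1]; x,y=u[0].astype(int); cr=f[y-40:y+40,x-20:x+80] if c=="top" else f[y-60:y+20,x-60:x+40]
        C.append(cv2.resize(cr,None,fx=4,fy=4,interpolation=cv2.INTER_CUBIC))
cv2.imwrite("pics/c8.png",np.hstack(C)); print(arm.observe()["tcp_pos"])
E
```

```text
19.4 top [(np.float64(2.9874), np.float64(147.5), 77)] [(array([635.2,  87.8,  47. ]), 0.6)] [(array([635.8, 103.9,  54.4]), 0.92)]
19.55 scene [(np.float64(2.99), np.float64(145.4), 70)] [(array([638.9,  90.1,  54.9]), 0.78)] [(array([638.4,  91.5,  53. ]), 0.72)]
19.7 top [(np.float64(2.9874), np.float64(147.5), 77)] [(array([639.3,  91.3,  48.8]), 0.75)] [(array([634.3,  97.5,  50.8]), 0.97)]
19.85 scene [(np.float64(2.99), np.float64(145.4), 70)] [(array([635.7,  90.8,  56. ]), 0.68)] [(array([638.3, 102.8,  57.5]), 0.62)]
[ 689.19860685 -202.29032649  177.30366275]
```

View pics/c8.png

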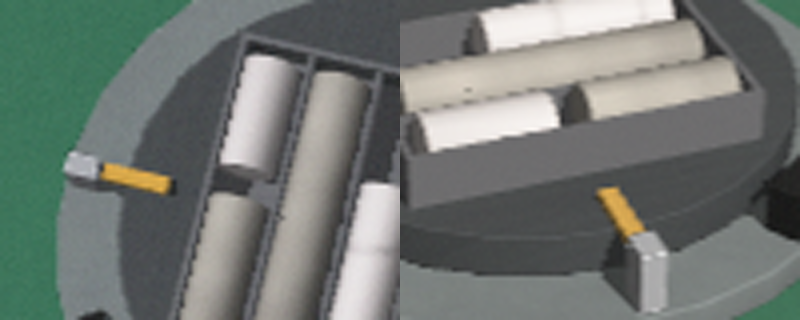

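Both crops show the pointer running straight into the post: the post is at (83,166) and the pointer's outer end at (103,171). The disc is at rest, the leaf is free and the arm is clear.

```bash
python3 -c "
from cell import arm
print(arm.close_job())"
```

```text
the job is handed in; nothing more can be done
None
```

The job is handed in: the turntable is at rest with its pointer at the post and the leaf free, but it coasted about 0.17 rad past the post (short of the stop), so I pushed it back clockwise on the block behind the leaf; by my estimates the leaf stayed about 20–40 mm pressed from the single pin to past the pair.

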